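Clamp the cleaner bottle and take off its push-and-turn cap

ROBOT

A 7-joint arm with a two-finger parallel gripper is mounted at the origin on the work surface. World frame = base frame: x ahead of the robot, y to its left, z up, the work surface at z = 0. Lengths are in mm, angles in rad, forces in N, time in s.
With the tool pointing down it reaches from about 400 to 875 mm from the base axis. Payload 4.4 kg.
Tool frame: the origin (TCP) lies at the very end of the fingers, on their centre line; the grasp point (between the pads) lies 19 mm behind it; z points along the fingers, y is the direction in which the jaws open and shut (so a half turn about z gives the same grasp; the last joint's range is limited). The gripper opens to 85 mm and grips with 20 to 120 N. Pads are 22 mm wide; open, the fingers measure 114 mm over their backs; the gripper's body (76 mm by 85 mm) begins 54 mm behind the grasp point. The pads swing forward as they close: fully open they stand 13 mm farther back than shut.
Start: joints at [-1.305, 0.628, 0.038, 1.517, -0.027, 0.996, -0.02], TCP at [211.711, 614.57, 231.313] pointing down, gripper open.
Joint ranges: [-3.06, 3.06], [-0.37, 2.12], [-1.25, 1.32], [0.18, 2.47], [-1.1, 4.24], [0.23, 1.98], [-2.94, 2.94]. Speed limits (rad/s): [2.57, 2.57, 3.14, 3.14, 3.14, 3.14, 3.14].

INTERFACE

Orientations are given as [roll, pitch, yaw] about the fixed x, y, z axes, in that order (R = Rz(yaw) Ry(pitch) Rx(roll)).
In Python, from cell import ctrl gives the robot as it stands. The module is installed in compiled form; this text tells all that it offers.
- The arm moves only by the shell command python3 -m jog 'ROWS'. ROWS is text: rows parted by semicolons, each of 7 numbers parted by spaces: the shift along the tool's x, y, z in mm, then the turn, a rotation vector about the tool's x, y, z in degrees, then the opening, from -1 (shut) to 1 (fully open). In form: x y z wx wy wz claw; .... A call has 1 to 8 rows; each row is the pose to reach, as a shift and turn from the pose commanded when the call began, along the tool's axes at that moment; what a row does not reach only later rows make up. A row lasts 1/8 s, in which the tool goes at most 62.5 mm and 10.7 degrees, less where a joint would pass 70% of its speed; a pose out of reach is approached as far as the arm can. A call with a gripper value outside its range is refused whole. The fingers move at their own pace and stop on an object; the grip force is fixed at half the most. Time passes only in rows, so rows that repeat a pose let the fingers close. It gives the time, the measured TCP pose, the force and the opening at its end, in the units of the state.
- ctrl.read_state(): the state, without advancing time (a new reading comes with each control period).
- ctrl.get_image(name): name is "scene" or "top" or "wrist"; returns a dict with "image" (384x512x3 uint8, red, green, blue), "z_map" (384x512 float32, mm along the optical axis (not along the pixel's ray), 0 where there is no reading), "vertical_fov" (degrees; the focal length in pixels is half the picture's height over the tangent of half this angle, whatever the lens; pixels are square), "cx", "cy" (the principal point, pixels), "extrinsics" (4x4, takes a point from world to camera coordinates); the wrist camera has in their place "hand_eye" (4x4, takes a point from camera to tool coordinates, whose origin is the TCP and whose axes are the flange's). Camera axes: x right, y down, z forward; pixel columns grow to the right and rows downward; lengths in mm; the calibration is good to about 2 mm. A picture is of the moment at which its call begins: read the wrist's pose just before it.
- ctrl.finish_job(): hands the job in, once; it reports no verdict.
The state is a dict: "clock": time; "qpos": joint angles; "qd": joint speeds; "tau": joint torques, N m; "eef_pos": TCP position; "tool_rot": TCP orientation; "force": force on the tool from outside, world axes, zero at the start; "torque": the same for the moment, N m; "width": finger opening in mm.
Only numpy, scipy, OpenCV 4.12 (cv2) and the standard library are available. Lean on these libraries where they do the work, as an engineer would, in place of code of your own. Each camera call takes 0.05 s, during which the arm holds its last target.

TASK

Open the square bottle of ring-cleaner concentrate one-handed: slide the jaw of the bottle clamp along by its upright grip until the bottle is held snug between the two jaws, then press the child-safe cap down, turn it counter-clockwise while it is pressed until it comes free, and lift it off. Finish while still holding the cap in the gripper, level and about 5 cm straight above the open mouth so that drips fall back in, touching nothing else. Leave the bottle standing clamped, and do not disturb the other things on the bench.

Things in the scene. Friction and masses are not known exactly. Their poses are not given: they have to be found in the camera images.
- clamp: sliding-jaw bottle clamp fixed to the bench: aluminium base 116 x 240 mm (y -56 to +184), rubber pad 10 mm up carrying the bottle, fixed jaw 70 mm high with its face at y = -35 mm, end block 48 mm high at +y, two 10 mm rods 94 mm apart, 28 mm up, for the moving jaw. Origin: on the bench under the middle of the bottle once clamped; jaw closes along its -y. Yaw varies.
- jaw (a joint): travel of the moving jaw in m along the rods: 0 = fully open (faces 120 mm apart), growing as it closes; 0.050 = faces 70 mm apart, snug on the squared-up bottle. It slides with about 6 N of friction and stays where it is left; pushing the bottle along takes a few newtons more.
- jaw_grip (a point): grasp point on the moving jaw's upright black plastic grip, 72 mm above the bench, 56 mm behind the jaw's face. The grip is 16 mm thick (clamp x, across the travel), 32 mm long (clamp y, along it), and spans heights 34 to 92 mm. Below it the carriage is 113 mm wide and 38 mm high; the jaw plate before it is 66 mm high. Axes as the clamp's.
- bottle: square off-white plastic bottle standing loose between the jaws, 70 x 70 mm, 94 mm to the top of the square part (shoulder rises to 110 mm at the neck), about 0.55 kg; origin centre of underside, z up. It starts up to 5 degrees askew, 5 to 15 mm short of its clamped place; the closing jaw pushes and squares it against the fixed jaw.
- bottle_mouth (a point): centre of the rim of the bottle's neck, 146 mm above its underside (29 mm wide neck under the cap), axes of the bottle.
- cap_center (a point): centre, half-way up, of the round white ribbed push-and-turn cap, 46 mm wide, 33 mm tall, sitting locked with its top 157 mm above the bottle's underside. z up; x along the bottle's x when locked. A spring holds it up with about 7 N: 3 mm down (about 11 N) clears the lock, it bottoms at 4.5 mm (about 13 N). How it turns: see cap_rim.
- cap_rim (a point): centre of the cap's lower rim, 16.5 mm below its centre, 124 mm above the bottle's underside when locked. Kept pressed, the cap turns counter-clockwise (seen from above); after 50 to 70 degrees (60 is best, a stop ends it at about 72) its lugs are clear and it lifts straight off. It does not turn clockwise, nor come off unturned.
- bowl: bystander: small frosted glass ring bowl, 90 mm wide, 40 mm tall, near the clamp; origin centre of underside
- ring_cone: bystander: pearl-grey porcelain cone ring holder on a saucer, 84 mm wide, 80 mm tall, near the clamp; origin centre of underside
- jar: bystander: frosted jar with aluminium lid, 56 mm wide, 55 mm tall, near the clamp; origin centre of underside
- mallet: bystander: nylon-headed mallet lying on the bench, 240 mm long, 33 mm tall; origin on the bench under its middle
- mandrel: bystander: stainless ring mandrel with wooden handle lying on two wooden rests, 350 mm long, 45 mm tall; origin on the bench under its rests
- tray: bystander: wooden ring tray 110 x 160 mm, 22 mm tall; origin centre of underside
Things that resemble listed ones, but are neither listed nor needed, are in the scene too. There is more than one size of the part that bears cap_center; the job needs the larger.

How it is judged:
By the outcome, as a careful person would: the job done as asked, in the order asked, and still so for the second after the job is handed in, while the arm keeps its last pose, push and grip.
It also fails if it takes over 51 s, if anything falls off the work surface, if the arm or the gripper's body presses on something with over 40 N, if the wrist force passes 120 N, or if a joint passes its speed limit or range.

## Working session

There is one attempt and no reset: what is moved stays moved. The work goes in short steps, Python scripts to look and compute and a shell command to move; the robot and the scene stay as the last step left them, time stands still between calls to the robot, and variables do not carry over. Pictures are saved under pics/ and viewed, and the job is handed in when it is done.

```bash
mkdir -p pics; cat > h.py <<'E'
import numpy as np, cv2
from cell import ctrl
from scipy.spatial.transform import Rotation as R
def T(s):
    M=np.eye(4);M[:3,:3]=R.from_euler('xyz',s['tool_rot']).as_matrix();M[:3,3]=s['eef_pos'];return M
def cam(n):
    s=ctrl.read_state();d=ctrl.get_image(n);d['s']=s
    d['f']=d['image'].shape[0]/2/np.tan(np.radians(d['vertical_fov'])/2)
    d['c2w']=T(s)@np.array(d['hand_eye']) if n=='wrist' else np.linalg.inv(np.array(d['extrinsics']))
    return d
def pt(d,u,v,z=None):
    z=d['z_map'][int(round(v)),int(round(u))] if z is None else z
    p=np.array([(u-d['cx'])*z/d['f'],(v-d['cy'])*z/d['f'],z,1]);return (d['c2w']@p)[:3]
def cloud(d):
    z=d['z_map'];v,u=np.mgrid[:z.shape[0],:z.shape[1]]
    P=np.stack([(u-d['cx'])*z/d['f'],(v-d['cy'])*z/d['f'],z],-1)
    return P@d['c2w'][:3,:3].T+d['c2w'][:3,3]
def save(d,name,crop=None,k=1):
    im=d['image'][:,:,::-1]
    if crop: u0,v0,u1,v1=crop; im=im[v0:v1,u0:u1]
    cv2.imwrite('pics/'+name,cv2.resize(im,None,fx=k,fy=k,interpolation=cv2.INTER_CUBIC))
E
python3 - <<'E'
from h import *
import pickle
for n in['scene','top','wrist']:
    d=cam(n);save(d,n+'0.png',k=1.5);pickle.dump(d,open(n+'0.pkl','wb'))
s=ctrl.read_state();print(s)
E
```

```text
{'clock': 0.15, 'qpos': array([-1.30479401,  0.62917271,  0.03847447,  1.51814941, -0.02703856,
        0.99630048, -0.01996911]), 'qd': array([ 3.63239201e-04, -3.74473357e-03, -8.69371142e-04, -2.31267760e-03,
        6.38493627e-05,  4.47555248e-04, -1.28294722e-04]), 'tau': array([ 6.55901058e-04, -5.63804305e+01,  1.22752927e+00, -1.93653828e+01,
        1.11582523e-02,  7.41703261e-03,  9.14620188e-06]), 'eef_pos': array([211.55104611, 614.09680723, 230.57194881]), 'tool_rot': array([-3.14008093e+00, -7.07453502e-06,  2.80977890e+00]), 'force': array([ 0.27252858, -0.06147303,  0.6619603 ]), 'torque': array([-0.02646927, -0.03096052,  0.01884421]), 'width': 85.53717869299858}
```

View pics/scene0.png

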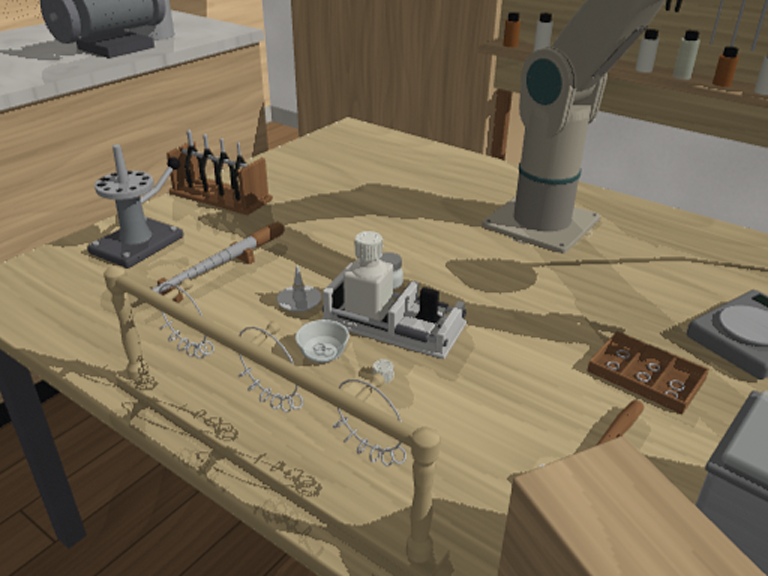

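View pics/top0.png

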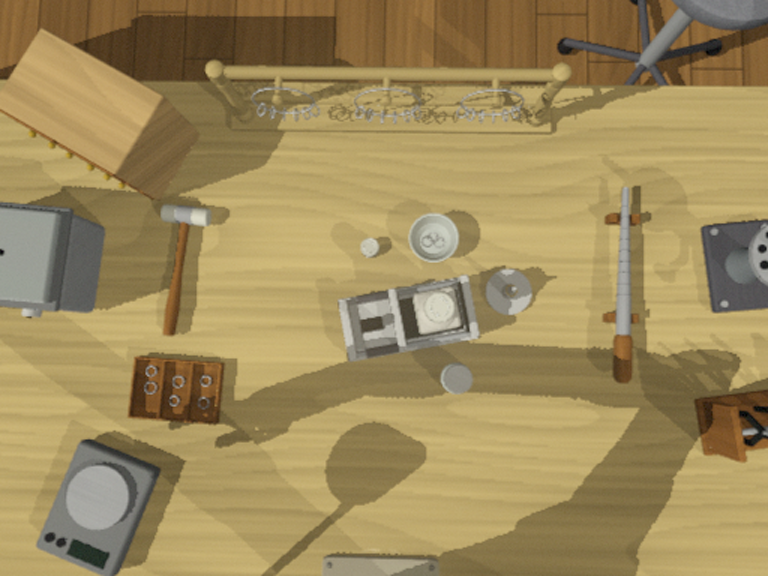

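View pics/wrist0.png

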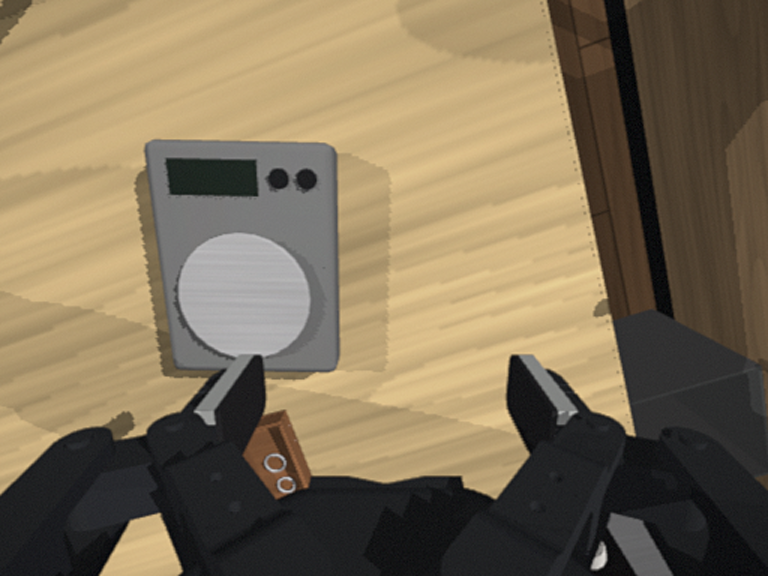

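The top view shows the clamp at about (410,315), with its end block on the left and the fixed jaw on the right. The bottle with its cap is at (438,308), the grip at (373,323), the cone at (508,290), the bowl at (433,237) and the jar at (456,378). There is a loose small cap at (370,246), which is the decoy. The cap on the bottle is the one needed.

```bash
python3 - <<'E'
from h import *
import pickle
d=pickle.load(open('top0.pkl','rb'));save(d,'top_crop.png',(210,170,350,260),5.5)
P=cloud(d)
for n,u,v in[('cap',438,308),('grip',373,323),('smallcap',370,246),('endL1',342,300),('endL2',349,358),('fixR1',467,279),('fixR2',477,335),('jar',456,378),('cone',508,290),('bowlc',433,237),('jawplate',398,318),('bench',560,330)]:
    print(n,pt(d,u/1.5,v/1.5).round(1))
def sel(lo,hi,x0,x1,y0,y1):
    m=(P[...,2]>lo)&(P[...,2]<hi)&(P[...,0]>x0)&(P[...,0]<x1)&(P[...,1]>y0)&(P[...,1]<y1)&(d['z_map']>0);return P[m],m
c=pt(d,438/1.5,308/1.5)
q,m=sel(150,185,c[0]-60,c[0]+60,c[1]-60,c[1]+60)
print('captop',len(q),q.mean(0),q.min(0),q.max(0))
g=pt(d,373/1.5,323/1.5)
q,m=sel(80,100,g[0]-40,g[0]+40,g[1]-40,g[1]+40)
if len(q): print('grip',len(q),q.mean(0),cv2.minAreaRect(q[:,:2].astype(np.float32)))
q,m=sel(60,75,c[0]-100,c[0]+100,c[1]-110,c[1]+100)
for name,s in(('fix',q[q[:,1]<c[1]-20]),('mov',q[q[:,1]>c[1]+35])):
  if len(s): print(name,len(s),s.mean(0),cv2.minAreaRect(s[:,:2].astype(np.float32)))
q,m=sel(90,100,c[0]-60,c[0]+60,c[1]-60,c[1]+60)
print('bottle',len(q),q.mean(0),cv2.minAreaRect(q[:,:2].astype(np.float32)))
q,m=sel(40,54,c[0]-100,c[0]+100,c[1]+80,c[1]+200)
print('endblk',len(q),q.mean(0),cv2.minAreaRect(q[:,:2].astype(np.float32)))
E
```

```text
cap [532.  -87.5 166.7]
grip [509.7  17.3  92.5]
smallcap [652.7  29.4  21.1]
endL1 [551.2  75.5  45.9]
endL2 [449.4  60.5  45.7]
fixR1 [ 589.1 -142.    73.1]
fixR2 [ 493.3 -160.1   70.3]
jar [ 418.9 -126.2   55.5]
cone [ 573.1 -215.4   54.7]
bowlc [674.6 -85.9   2. ]
jawplate [520.3 -24.3  63.2]
bench [ 5.069e+02 -3.190e+02  4.000e-01]
captop 313 [533.71971874 -87.73337535 166.82776303] [ 511.69177815 -110.95098726  150.02058701] [556.76544888 -64.4946864  171.91211935]
grip 80 [509.17503826  24.48757955  90.96540468] ((509.2217712402344, 24.472375869750977), (15.874330520629883, 31.230440139770508), 10.06445026397705)
fix 260 [ 543.49314776 -143.7789741    69.03233618] ((544.2298583984375, -144.3659210205078), (46.58930206298828, 102.63958740234375), 81.04621124267578)
mov 253 [518.82249966 -21.94129725  65.67009559] ((519.383544921875, -19.169445037841797), (56.65275573730469, 101.07318115234375), 77.9506607055664)
bottle 30 [529.62533579 -78.5317825   97.7288347 ] ((533.9036865234375, -88.27070617675781), (70.07833099365234, 69.93758392333984), 12.773740768432617)
endblk 241 [501.77534419  61.8954945   47.41948884] ((506.55194091796875, 32.53034210205078), (107.20376586914062, 85.67683410644531), 9.285778045654297)
```

View pics/top_crop.png

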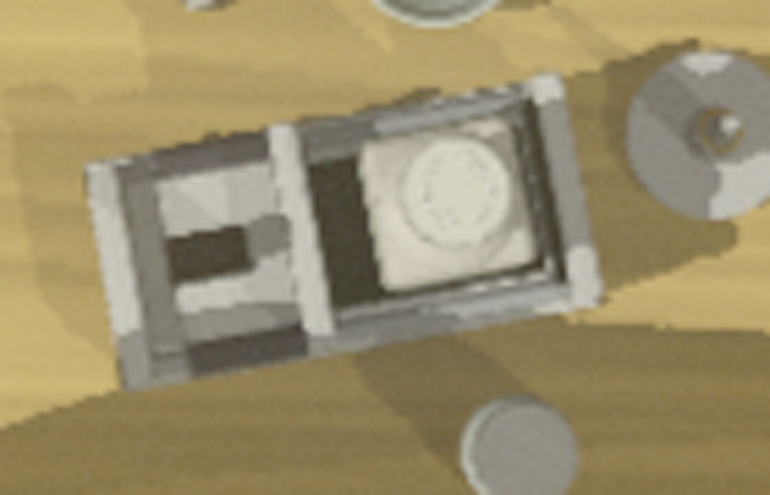

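```bash
python3 - <<'E'
from h import *
import pickle
d=pickle.load(open('top0.pkl','rb'));P=cloud(d)
w=pickle.load(open('wrist0.pkl','rb'));print(np.array(w['hand_eye']).round(2))
m=(P[...,2]>5)&(P[...,2]<200)&(d['z_map']>0)&(P[...,0]>400)&(P[...,0]<620)&(P[...,1]>-185)&(P[...,1]<100)
n,l,st,c=cv2.connectedComponentsWithStats(m.astype(np.uint8))
k=l[205,273];print(n,st[k])
q=P[l==k];r=cv2.minAreaRect(q[:,:2].astype(np.float32));print('all',r)
for th in np.radians([8,9,10,11,12]):
    x=q[:,:2]@[np.cos(th),np.sin(th)];y=q[:,:2]@[-np.sin(th),np.cos(th)]
    print(np.degrees(th),np.percentile(x,[0.5,1,99,99.5]).round(1),np.percentile(y,[.5,1,99,99.5]).round(1))
th=np.radians(10);x=q[:,:2]@[np.cos(th),np.sin(th)];y=q[:,:2]@[-np.sin(th),np.cos(th)]
x0=np.median(x)
for a in np.arange(-270,120,4):
    s=(y>=a)&(y<a+4)
    if s.sum(): print(a,s.sum(),q[s,2].round(0).min(),np.percentile(q[s,2],[50,90]).round(0),x[s].min().round(),x[s].max().round())
E
```

```text
[[  -0.     -0.96   -0.28   70.89]
 [   1.     -0.     -0.      0.73]
 [   0.     -0.28    0.96 -142.51]
 [   0.      0.      0.      1.  ]]
30 [ 224  183   95   59 3707]
all ((522.904296875, -38.25483703613281), (117.84208679199219, 241.61907958984375), 11.747279167175293)
8.0 [450.9 452.6 569.9 571.8] [-226.2 -224.6    2.3    5. ]
9.0 [450.1 451.7 567.1 568.6] [-234.8 -233.2   -6.7   -4.2]
10.0 [449.3 450.5 564.1 565.4] [-243.4 -242.1  -15.7  -13.1]
11.0 [448.  448.7 561.2 562.3] [-252.1 -250.8  -24.6  -21.5]
12.000000000000002 [445.6 446.2 558.6 559.4] [-260.9 -259.7  -33.3  -30.4]
-254 2 6.0 [7. 9.] 454.0 456.0
-250 2 8.0 [8. 8.] 454.0 457.0
-246 38 7.0 [69. 72.] 455.0 561.0
-242 64 7.0 [71. 73.] 453.0 564.0
-238 68 9.0 [70. 73.] 453.0 565.0
-234 85 5.0 [69. 72.] 454.0 567.0
-230 132 6.0 [33. 64.] 454.0 566.0
-226 49 5.0 [10. 31.] 455.0 566.0
-222 23 5.0 [28. 35.] 453.0 566.0
-218 26 6.0 [28. 98.] 453.0 567.0
-214 54 7.0 [102. 106.] 454.0 567.0
-210 58 6.0 [105. 109.] 452.0 566.0
-206 53 6.0 [104. 111.] 452.0 566.0
-202 54 6.0 [106. 168.] 453.0 564.0
-198 61 7.0 [107. 168.] 454.0
[... 912 characters left out ...]
2.0
-90 64 8.0 [35. 38.] 449.0 563.0
-86 63 11.0 [35. 38.] 450.0 561.0
-82 68 28.0 [36. 47.] 450.0 562.0
-78 65 28.0 [35. 91.] 451.0 562.0
-74 64 7.0 [36. 90.] 448.0 560.0
-70 68 12.0 [35. 90.] 449.0 561.0
-66 59 28.0 [35. 91.] 450.0 561.0
-62 67 6.0 [35. 89.] 448.0 562.0
-58 63 7.0 [36. 90.] 448.0 560.0
-54 64 6.0 [35. 91.] 449.0 561.0
-50 54 6.0 [35. 40.] 447.0 561.0
-46 42 5.0 [11. 36.] 448.0 562.0
-42 56 6.0 [ 9. 32.] 448.0 562.0
-38 60 5.0 [ 8. 31.] 449.0 562.0
-34 62 5.0 [ 9. 33.] 449.0 563.0
-30 100 5.0 [36. 49.] 448.0 561.0
-26 64 7.0 [48. 51.] 448.0 558.0
-22 64 10.0 [48. 50.] 448.0 559.0
-18 50 6.0 [48. 50.] 447.0 556.0
-14 18 5.0 [10. 38.] 450.0 557.0
-10 5 5.0 [8. 9.] 525.0 556.0
```

```bash
cat >> h.py <<'E'
def rel(pos,yawdeg):
    s=ctrl.read_state();M=T(s)
    G=np.eye(4);G[:3,:3]=R.from_euler('xyz',[np.pi,0,np.radians(yawdeg)]).as_matrix();G[:3,3]=pos
    D=np.linalg.inv(M)@G
    print('shift',D[:3,3].round(1),'rotvec',np.degrees(R.from_matrix(D[:3,:3]).as_rotvec()).round(2))
E
python3 -c "
from h import *
rel([509.2,24.5,225],101.7)"
```

```text
shift [-473.5 -460.5    6.3] rotvec [-8.000e-02  4.000e-02  5.929e+01]
```

```bash
python3 -m jog '-30 -30 0 0 0 4 1; -70 -70 0 0 0 10 1; -110 -110 0 0 0 16 1; -150 -150 0 0 0 22 1; -190 -190 0 0 0 28 1; -230 -228 0 0 0 34 1; -270 -265 0 0 0 40 1; -310 -302 0 0 0 46 1'; python3 -c "
from h import *
rel([509.2,24.5,225],101.7)"
```

```text
clock: 1.15
eef_pos: [407.0, 226.5, 231.4]
tool_rot: [3.141, -0.0, 2.004]
force: [0.9, 0.9, -0.2]
width: 85.6
shift [-226.2    8.     6.3] rotvec [ 2.000e-02 -1.000e-02  1.311e+01]
```

```bash
python3 -m jog '-40 1 2 0 0 4 1; -80 3 4 0 0 8 1; -120 4 6 0 0 13.1 1; -160 6 6 0 0 13.1 1; -200 7 6 0 0 13.1 1; -226 8 6 0 0 13.1 1; -226 8 6 0 0 13.1 1; -226 8 6 0 0 13.1 1'; python3 - <<'E'
from h import *
import pickle
d=cam('wrist');pickle.dump(d,open('w1.pkl','wb'));save(d,'w1.png',k=1.5)
print(d['s']['eef_pos'],d['s']['tool_rot'],d['s']['force'],d['s']['qpos'].round(2))
P=cloud(d);v=d['z_map']>0
m=v&(P[...,2]>84)&(P[...,2]<100)&(abs(P[...,0]-509)<40)&(abs(P[...,1]-24)<40)
q=P[m]
print(len(q),q.mean(0) if len(q) else '', cv2.minAreaRect(q[:,:2].astype(np.float32)) if len(q) else '')
m=v&(P[...,2]>60)&(P[...,2]<72)&(abs(P[...,0]-509)<80)&(P[...,1]>-60)&(P[...,1]<10)
q=P[m];print(len(q),cv2.minAreaRect(q[:,:2].astype(np.float32)) if len(q) else '')
E
```

```text
clock: 2.15
eef_pos: [508.5, 27.6, 225.0]
tool_rot: [-3.141, -0.001, 1.779]
force: [0.4, 0.4, -0.4]
width: 85.6
[508.52947013  27.6056408  225.03440426] [-3.14065879e+00 -1.00460537e-03  1.77913973e+00] [ 0.36325026  0.40432195 -0.38599396] [-0.36  0.46  0.36  1.92 -0.22  0.8   0.33]
433 [510.84610839  26.22102237  91.11198939] ((511.16070556640625, 25.330524444580078), (15.002180099487305, 31.63882827758789), 11.77037239074707)
1412 ((523.040283203125, -36.60368347167969), (107.59102630615234, 47.37728500366211), 10.790935516357422)
```

View pics/w1.png

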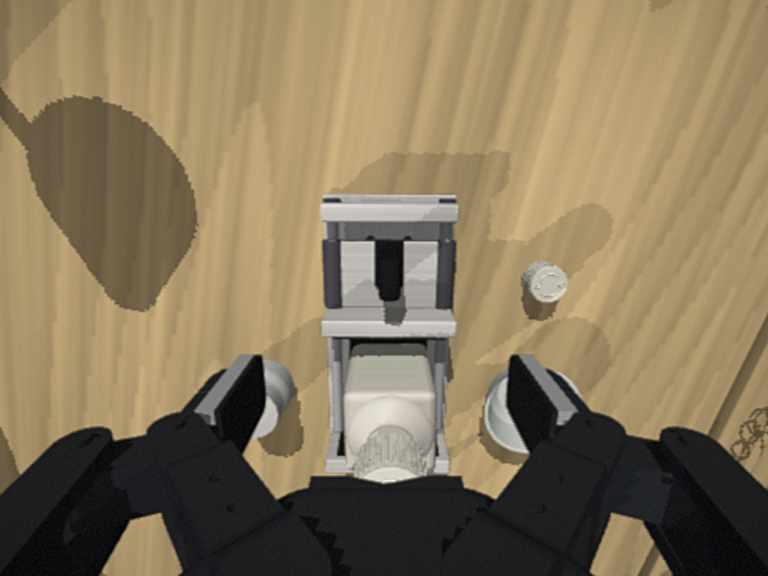

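The wrist view shows the black grip at (388,268) centred between the open fingers. The bottle and its capped neck are below, at (390,440), and the small decoy cap is on the bench at (545,282). I'll descend onto the grip.

```bash
python3 -c "
from h import *
rel([510.3,25.3,54],101.7)"
```

```text
shift [ -3.1   1.4 171.1] rotvec [-0.05 -0.06  0.28]
```

```bash
python3 -m jog '-2 1.4 40 0 0 0 1; -2 1.4 85 0 0 0 1; -2 1.4 130 0 0 0 1; -2 1.4 160 0 0 0 1; -2 1.4 171 0 0 0 1; -2 1.4 171 0 0 0 1; -2 1.4 171 0 0 0 0; -2 1.4 171 0 0 0 -1'; python3 -m jog '0 0 0 0 0 0 -1; 0 0 0 0 0 0 -1; 0 0 0 0 0 0 -1; 0 0 0 0 0 0 -1; 0 0 0 0 0 0 -1'; python3 - <<'E'
from h import *
d=cam('wrist');save(d,'w2.png',k=1.5);print(d['s'])
E
```

```text
clock: 3.2
eef_pos: [511.7, 25.1, 55.4]
tool_rot: [3.139, 0.0, 1.778]
force: [0.4, 0.2, 0.3]
width: 51.3
clock: 3.82
eef_pos: [511.5, 25.0, 54.8]
tool_rot: [3.14, -0.0, 1.778]
force: [0.0, 1.3, 6.2]
width: 15.3
{'clock': 3.825, 'qpos': array([-0.24037351,  0.72736697,  0.2066738 ,  2.04304759, -0.35565805,
        0.40345792,  0.45099736]), 'qd': array([ 0.00051224,  0.00026639, -0.00087242,  0.0015947 , -0.00116067,
       -0.00033076, -0.00017111]), 'tau': array([  0.16327728, -46.86527967,   3.46730992,  -7.76128113,
         0.21025644,  -0.11956476,   0.16547694]), 'eef_pos': array([511.47551102,  25.01237393,  54.82528613]), 'tool_rot': array([ 3.14037788e+00, -1.19919074e-04,  1.77778843e+00]), 'force': array([0.0358337 , 1.26513774, 6.1545568 ]), 'torque': array([ 0.0545778 ,  0.08404459, -0.15695072]), 'width': 15.336357836711834}
```

View pics/w2.png

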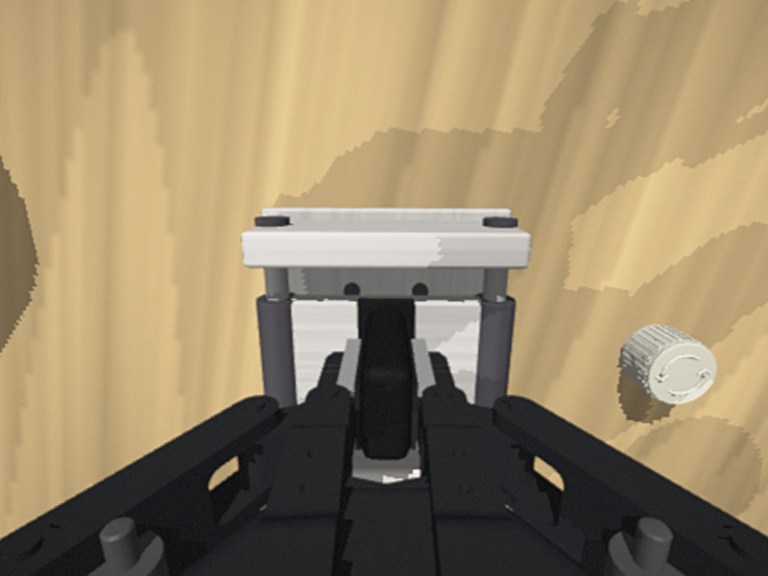

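The grip is held between the pads at width 15.3. Now I'll slide the jaw along tool -x.

```bash
python3 -m jog '-4 0 0 0 0 0 -1; -8 0 0 0 0 0 -1; -12 0 0 0 0 0 -1; -16 0 0 0 0 0 -1; -20 0 0 0 0 0 -1; -24 0 0 0 0 0 -1; -27 0 0 0 0 0 -1; -28 0 0 0 0 0 -1'; python3 -m jog '-1 0 0 0 0 0 -1; -2 0 0 0 0 0 -1; -3 0 0 0 0 0 -1; -4 0 0 0 0 0 -1; -5 0 0 0 0 0 -1; -5 0 0 0 0 0 -1';python3 -m jog '-1 0 0 0 0 0 -1; -2 0 0 0 0 0 -1; -2 0 0 0 0 0 -1'
```

```text
clock: 4.88
eef_pos: [516.4, 0.8, 54.8]
tool_rot: [3.142, -0.004, 1.78]
force: [-2.7, 8.8, 7.7]
width: 15.1
clock: 5.62
eef_pos: [517.2, -2.9, 54.8]
tool_rot: [-3.141, -0.006, 1.78]
force: [-2.6, 9.9, 9.0]
width: 15.3
clock: 6.0
eef_pos: [517.6, -4.8, 54.8]
tool_rot: [-3.141, -0.006, 1.781]
force: [-2.6, 10.4, 9.1]
width: 15.4
```

```bash
python3 -m jog '-1 0 0 0 0 0 -1; -2 0 0 0 0 0 -1; -3 0 0 0 0 0 -1; -3 0 0 0 0 0 -1'; python3 -m jog '-1 0 0 0 0 0 -1; -2 0 0 0 0 0 -1; -2 0 0 0 0 0 -1'; python3 -m jog '-1 0 0 0 0 0 -1; -2 0 0 0 0 0 -1; -2 0 0 0 0 0 -1'
```

```text
clock: 6.5
eef_pos: [518.1, -7.7, 54.8]
tool_rot: [-3.141, -0.006, 1.781]
force: [-2.4, 10.7, 9.4]
width: 15.5
clock: 6.88
eef_pos: [518.6, -9.7, 54.8]
tool_rot: [-3.141, -0.006, 1.781]
force: [-2.9, 11.0, 9.9]
width: 15.1
clock: 7.25
eef_pos: [519.0, -11.6, 54.8]
tool_rot: [-3.141, -0.006, 1.781]
force: [-2.0, 10.9, 9.2]
width: 15.7
```

```bash
python3 - <<'E'
from h import *
import pickle
d=cam('top');pickle.dump(d,open('t1.pkl','wb'));save(d,'t1.png',(210,170,350,260),5.5)
E
```

```text
(no output)
```

View pics/t1.png

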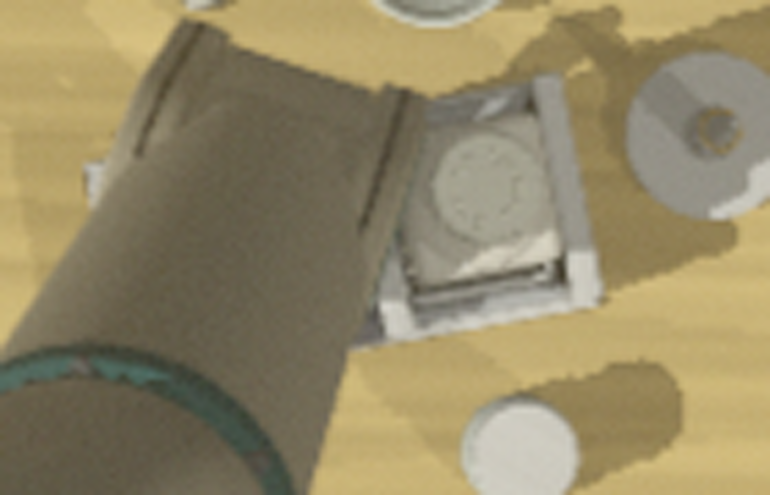

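The jaw plate, at (400,300) in the crop, is against the bottle. The bottle still looks a couple of mm short of the fixed jaw, so I'll continue until the force rises.

```bash
python3 -m jog '-1 0 0 0 0 0 -1; -2 0 0 0 0 0 -1; -2 0 0 0 0 0 -1';  python3 -m jog '-1 0 0 0 0 0 -1; -1.5 0 0 0 0 0 -1; -1.5 0 0 0 0 0 -1'
```

```text
clock: 7.68
eef_pos: [519.2, -12.8, 54.8]
tool_rot: [-3.141, -0.007, 1.781]
force: [-2.9, 11.8, 9.9]
width: 15.3
clock: 8.05
eef_pos: [519.1, -12.8, 54.8]
tool_rot: [-3.14, -0.009, 1.782]
force: [-4.5, 15.3, 11.4]
width: 15.3
```

```bash
python3 -m jog '-1 0 0 0 0 0 -1; -2 0 0 0 0 0 -1; -3 0 0 0 0 0 -1; -3 0 0 0 0 0 -1'
```

```text
clock: 8.55
eef_pos: [519.2, -12.8, 54.8]
tool_rot: [-3.14, -0.012, 1.784]
force: [-3.2, 21.6, 12.9]
width: 15.4
```

The jaw has stopped hard: the position is fixed while the force went from 12 to 22 N. I'll unload part of the push, release and rise.

```bash
python3 -m jog '3 0 0 0 0 0 -1; 6 0 0 0 0 0 -1; 6 0 0 0 0 0 0; 6 0 0 0 0 0 1; 6 0 0 0 0 0 1; 6 0 0 0 0 0 1; 6 0 0 0 0 0 1'; python3 -m jog '0 0 -20 0 0 0 1; 0 0 -60 0 0 0 1; 0 0 -110 0 0 0 1; 0 0 -160 0 0 0 1; 0 0 -190 0 0 0 1; 20 0 -190 0 0 0 1; 40 0 -190 0 0 0 1; 40 0 -190 0 0 0 1'
python3 - <<'E'
from h import *
import pickle
d=cam('wrist');pickle.dump(d,open('w3.pkl','wb'));save(d,'w3.png',k=1.5)
t=cam('top');pickle.dump(t,open('t3.pkl','wb'));save(t,'t3.png',(210,170,350,260),5.5)
for d in(d,t):
    P=cloud(d);m=(d['z_map']>0)&(P[...,2]>160)&(P[...,2]<175)&(abs(P[...,0]-535)<40)&(abs(P[...,1]+100)<40);q=P[m]
    if len(q)>5: print(len(q),q.mean(0),q.min(0),q.max(0),cv2.minEnclosingCircle(q[:,:2].astype(np.float32)))
E
```

```text
clock: 9.43
eef_pos: [519.6, -16.9, 54.2]
tool_rot: [-3.141, 0.0, 1.778]
force: [0.3, -0.7, -0.5]
width: 85.3
clock: 10.42
eef_pos: [511.0, 24.0, 244.2]
tool_rot: [-3.141, -0.001, 1.781]
force: [0.8, -0.5, -0.6]
width: 85.4
688 [534.43045891 -86.7935555  165.76792365] [ 513.96768252 -101.39262187  160.00271903] [559.15019717 -77.2942962  169.48955178] ((536.6997680664062, -96.0768051147461), 22.884309768676758)
314 [ 536.09454514 -101.81268728  166.9336445 ] [ 514.23373581 -125.29462587  160.48526447] [559.31727756 -78.28708718 172.54530987] ((536.5806274414062, -101.87754821777344), 23.80766487121582)
```

View pics/w3.png

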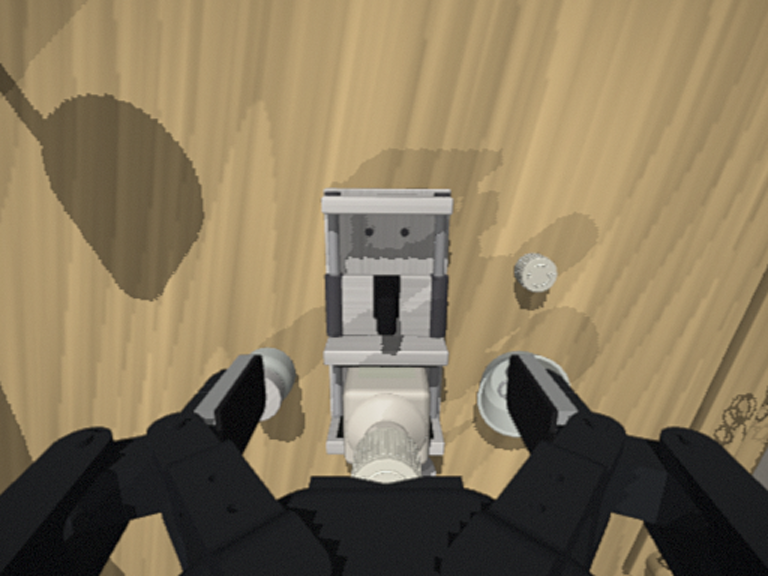

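View pics/t3.png

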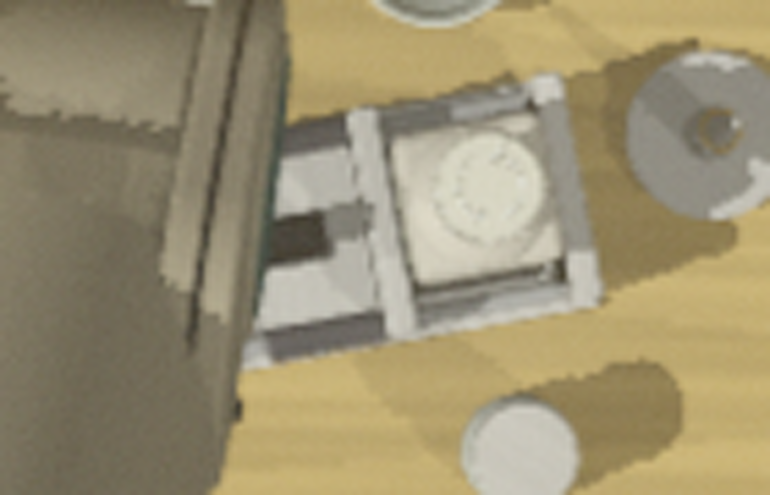

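The bottle is snug between the plates in both views. From the top camera the cap centre is (536.6,-101.9) with its top at 167 mm, which matches the clamp origin estimate (535.9,-101). This is the large cap: 46 mm wide, on the bottle. The one at (538,272) in the wrist view is the small loose cap.

```bash
python3 -c "
from h import *
rel([537,-101.3,200],101.7);print(ctrl.read_state()['qpos'])"
```

```text
shift [-125.6   -0.4   44.4] rotvec [-0.    0.04  0.18]
[-0.35085246  0.43498494  0.3609461   1.88888697 -0.19807911  0.85237707
  0.31765843]
```

```bash
python3 -m jog '-30 0 0 0 0 0 1; -65 0 0 0 0 0 1; -100 0 0 0 0 0 1; -122 -0.4 10 0 0 0 1; -125.6 -0.4 30 0 0 0 1; -125.6 -0.4 44 0 0 0 1; -125.6 -0.4 44 0 0 0 1; -125.6 -0.4 44 0 0 0 1'; python3 - <<'E'
from h import *
import pickle
rel([537,-101.3,130],101.7)
d=cam('wrist');pickle.dump(d,open('w4.pkl','wb'));save(d,'w4.png',k=1.5);d=cam('scene');save(d,'s4.png',(190,120,330,250),5)
E
```

```text
clock: 11.52
eef_pos: [537.2, -100.4, 200.7]
tool_rot: [3.141, 0.0, 1.779]
force: [-0.1, 0.0, 0.7]
width: 85.3
shift [-0.8 -0.5 70.7] rotvec [0.03 0.01 0.21]
```

View pics/w4.png

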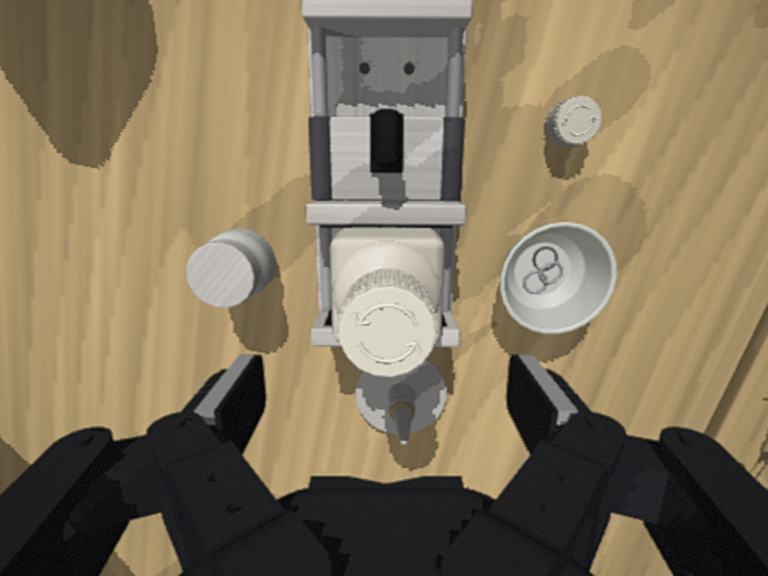

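View pics/s4.png

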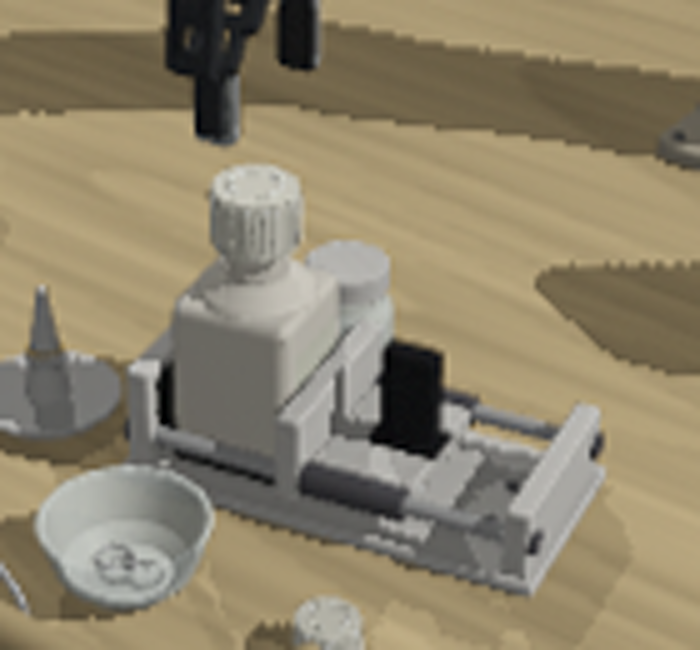

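The cap top is at (387,331) in the wrist view, with CCW arrows, and the bottle is flat against both jaws. I'll measure the cap centre from the wrist depth.

```bash
python3 - <<'E'
from h import *
import pickle
d=pickle.load(open('w4.pkl','rb'));P=cloud(d)
m=(d['z_map']>0)&(abs(P[...,2]-166)<4)&(abs(P[...,0]-537)<40)&(abs(P[...,1]+101)<40);q=P[m]
print(len(q),q.mean(0),cv2.minEnclosingCircle(q[:,:2].astype(np.float32)),np.percentile(q,[2,98],axis=0), d['s']['eef_pos'])
E
```

```text
3241 [537.41266202 -99.98688579 166.84287251] ((537.7214965820312, -101.66596984863281), 23.89108657836914) [[ 516.91071619 -121.33996211  163.15641444]
 [ 558.00948052  -79.9365487   168.5220414 ]] [ 537.24685876 -100.39624693  200.67666273]
```

```bash
python3 -m jog '-0.6 0 15 0 0 0 1; -0.6 0 35 0 0 0 1; -0.6 0 55 0 0 0 1; -0.6 0 66 0 0 0 1; -0.6 0 70 0 0 0 1; -0.6 0 70 0 0 0 1; -0.6 0 70 0 0 0 1'; python3 -m jog '0 0 0 0 0 0 0; 0 0 0 0 0 0 -1; 0 0 0 0 0 0 -1; 0 0 0 0 0 0 -1; 0 0 0 0 0 0 -1; 0 0 0 0 0 0 -1'; python3 - <<'E'
from h import *
d=cam('wrist');save(d,'w5.png',k=1.5);d=cam('scene');save(d,'s5.png',(190,100,330,250),4);print(ctrl.read_state())
E
```

```text
clock: 12.5
eef_pos: [537.5, -101.2, 130.9]
tool_rot: [3.14, 0.0, 1.778]
force: [0.2, -0.3, 0.4]
width: 85.1
clock: 13.25
eef_pos: [537.8, -101.0, 130.7]
tool_rot: [3.14, 0.0, 1.778]
force: [2.2, 0.5, 5.6]
width: 44.8
{'clock': 13.35, 'qpos': array([-0.05529772,  0.63765485,  0.29041297,  1.90943431, -0.29249683,
        0.63384909,  0.62580628]), 'qd': array([-1.89713780e-03, -2.12733905e-05,  1.97789144e-04,  3.45255666e-04,
       -1.77844924e-03,  1.74027322e-03, -3.61873428e-04]), 'tau': array([ 8.02049786e-01, -4.62689567e+01,  4.75247964e+00, -1.09446278e+01,
        3.37726604e-01,  3.46166845e-01,  7.50701147e-03]), 'eef_pos': array([ 537.80962672, -100.99311456,  130.71388642]), 'tool_rot': array([3.14005693e+00, 2.92835551e-04, 1.77845388e+00]), 'force': array([1.40069852, 1.71702733, 5.44405326]), 'torque': array([ 0.20681704, -0.28451348,  0.00217387]), 'width': 45.15880078508032}
```

View pics/w5.png

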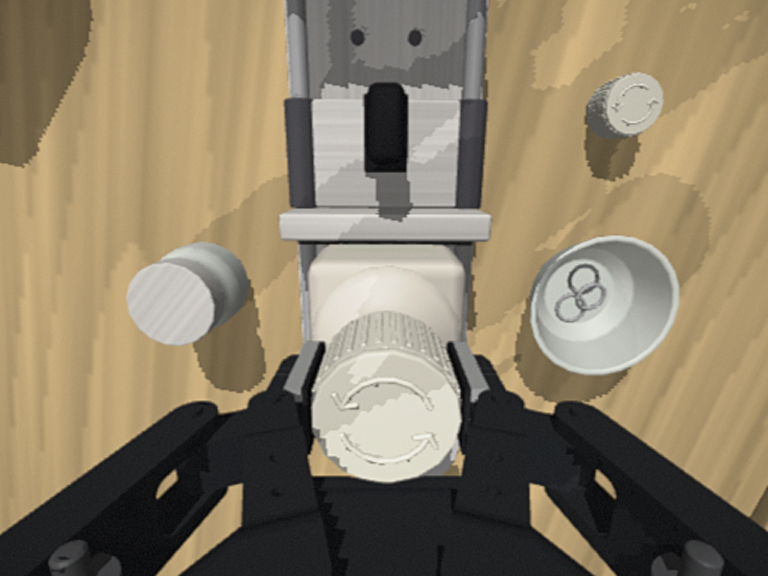

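View pics/s5.png

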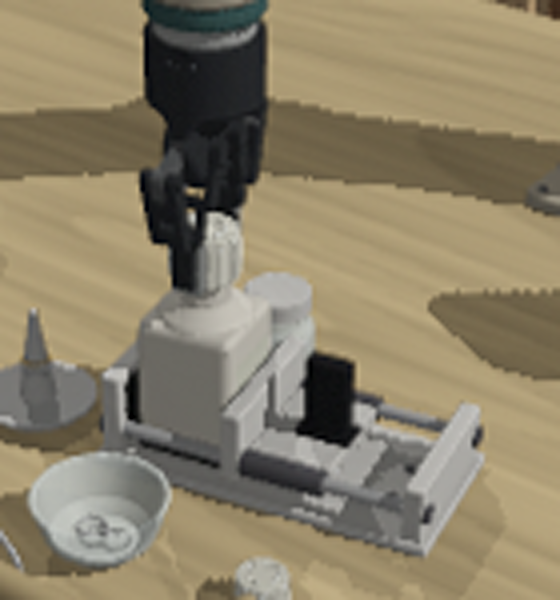

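The cap is gripped centrally at width 45. Next I'll press down.

```bash
python3 -m jog '0 0 1 0 0 0 -1; 0 0 2 0 0 0 -1; 0 0 3 0 0 0 -1; 0 0 3 0 0 0 -1'; python3 -m jog '0 0 1 0 0 0 -1; 0 0 2 0 0 0 -1; 0 0 2 0 0 0 -1'
```

```text
clock: 13.85
eef_pos: [537.9, -101.0, 128.2]
tool_rot: [3.14, 0.0, 1.778]
force: [-0.9, 1.1, 10.2]
width: 44.7
clock: 14.22
eef_pos: [537.9, -101.0, 126.4]
tool_rot: [3.14, 0.0, 1.778]
force: [-0.1, 2.2, 12.3]
width: 45.1
```

```bash
python3 -m jog '0 0 0.5 0 0 -3 -1; 0 0 0.5 0 0 -8 -1; 0 0 0.5 0 0 -13 -1; 0 0 0.5 0 0 -18 -1; 0 0 0.5 0 0 -23 -1; 0 0 0.5 0 0 -28 -1; 0 0 0.5 0 0 -30 -1; 0 0 0.5 0 0 -30 -1'; python3 - <<'E'
from h import *
s=ctrl.read_state();print(s['torque'],s['qpos'].round(2));d=cam('wrist');save(d,'w6.png',k=1.2)
E
```

```text
clock: 15.22
eef_pos: [537.6, -101.9, 126.1]
tool_rot: [3.141, 0.002, 2.301]
force: [-1.3, 1.4, 14.1]
width: 44.7
[-0.02310314  0.22519377  0.01111228] [ 0.05  0.63  0.14  1.91 -0.14  0.61  1.  ]
```

View pics/w6.png

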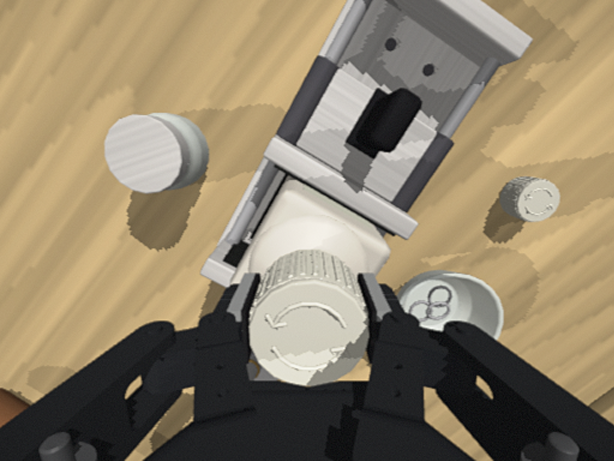

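The arrows keep their place in the gripper frame while the clamp and bottle appear rotated by 30°, so the cap is turning with the gripper and the bottle is staying put. I'll turn 30° more.

```bash
python3 -m jog '0 0 0 0 0 -5 -1; 0 0 0 0 0 -10 -1; 0 0 0 0 0 -15 -1; 0 0 0 0 0 -20 -1; 0 0 0 0 0 -25 -1; 0 0 0 0 0 -29 -1; 0 0 0 0 0 -30.5 -1; 0 0 0 0 0 -30.5 -1'; python3 - <<'E'
from h import *
s=ctrl.read_state();print(s['torque'],np.degrees(s['tool_rot'][2]));d=cam('wrist');save(d,'w7.png',k=1.2)
E
```

```text
clock: 16.27
eef_pos: [537.7, -102.1, 126.1]
tool_rot: [-3.141, 0.002, 2.834]
force: [-1.3, -0.7, 12.4]
width: 45.2
[-0.12573084  0.18211324  0.05019009] 162.36148793488533
```

View pics/w7.png

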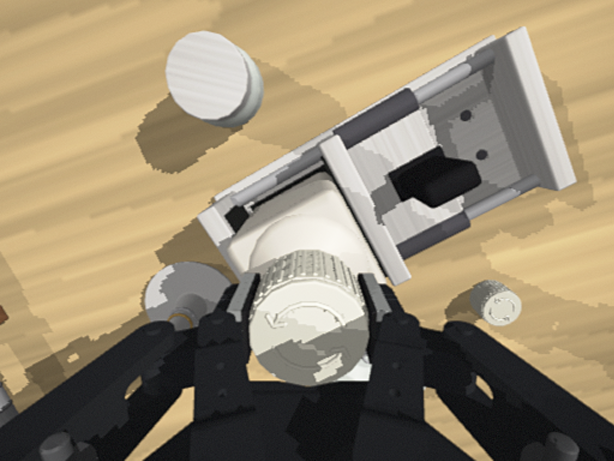

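The cap has turned 60.5° with no stop torque. Now I'll lift gently.

```bash
python3 -m jog '0 0 -3 0 0 0 -1; 0 0 -6 0 0 0 -1; 0 0 -9 0 0 0 -1; 0 0 -12 0 0 0 -1; 0 0 -12 0 0 0 -1'; python3 -c "
from h import *
s=ctrl.read_state();print(s['force'],s['width'])"
```

```text
clock: 16.95
eef_pos: [536.2, -101.2, 136.4]
tool_rot: [-3.141, -0.002, 2.834]
force: [-0.3, -1.2, -0.6]
width: 45.1
[-0.30932905 -1.16390026 -0.55762911] 45.072065032078086
```

```bash
python3 -m jog '0 0 -6 0 0 0 -1; 0 0 -14 0 0 0 -1; 0 0 -24 0 0 0 -1; 0 0 -36 0 0 0 -1; 0 0 -48 0 0 0 -1; 0 0 -58 0 0 0 -1; 0 0 -66 0 0 0 -1; 0 0 -66.5 0 0 0 -1'; python3 -m jog '0 0 0 0 0 0 -1;0 0 0 0 0 0 -1';python3 - <<'E'
from h import *
import pickle
d=cam('wrist');pickle.dump(d,open('w8.pkl','wb'));save(d,'w8.png',k=1.5)
t=cam('scene');pickle.dump(t,open('s8.pkl','wb'));save(t,'s8.png',(190,80,330,250),3.5)
rel([537.6,-101.4,203],162.4)
P=cloud(t)
m=(t['z_map']>0)&(abs(P[...,0]-537)<45)&(abs(P[...,1]+101)<45)&(P[...,2]>125)&(P[...,2]<250)
q=P[m];c=t['image'][m].mean(1)
for z in range(126,250,4):
    s=(q[:,2]>=z)&(q[:,2]<z+4)&(c>110)
    if s.sum(): print(z,s.sum(),q[s].mean(0).round(1),np.ptp(q[s,1]).round(1))
E
```

```text
clock: 17.95
eef_pos: [537.4, -101.2, 203.9]
tool_rot: [3.141, 0.001, 2.834]
force: [-0.2, -0.3, -0.9]
width: 44.8
clock: 18.2
eef_pos: [536.7, -101.1, 202.9]
tool_rot: [-3.141, -0.001, 2.834]
force: [0.5, 0.1, 0.1]
width: 44.9
shift [-0.9 -0.1 -0.1] rotvec [-0.01 -0.05 -0.01]
126 8 [545.4 -90.4 128.8] 6.8
130 10 [543.3 -90.5 132.6] 14.7
134 6 [542.5 -90.3 136.4] 21.0
138 24 [543.  -92.7 140.4] 37.8
142 14 [544.5 -91.5 143.4] 20.3
146 8 [540.3 -90.2 147.5] 7.3
150 17 [544.  -93.3 152.1] 19.0
154 25 [ 536.2 -100.7  156.1] 29.0
158 1 [ 547.7 -108.4  159.2] 0.0
202 5 [549.6 -85.8 205. ] 31.5
206 7 [551.7 -89.9 207.8] 43.7
210 5 [557.1 -90.  211.2] 7.7
214 5 [558.2 -90.3 216.6] 6.3
218 4 [556.5 -90.2 219.6] 5.5
222 3 [557.1 -91.5 224.7] 3.9
226 4 [557.4 -93.3 227.9] 10.4
230 6 [556.4 -90.9 231.5] 13.0
234 6 [ 541.3 -101.3  237.1] 35.1
238 44 [ 538.8 -104.8  239.7] 34.8
```

View pics/w8.png

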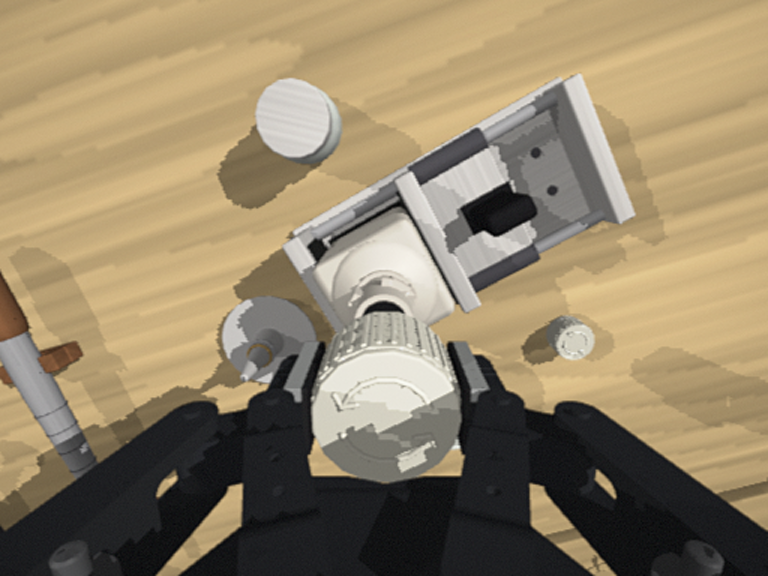

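View pics/s8.png

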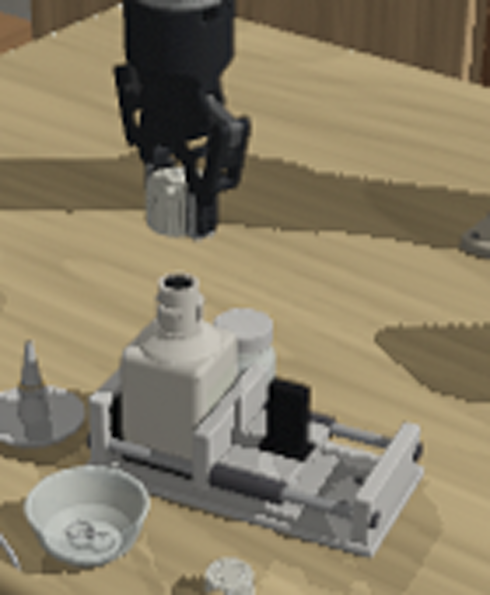

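The mouth rim measures (536.2,-100.7) at 156 mm. The cap spans 206 to 239 mm above it and is level. The bottle stands clamped and the bystanders are where they were. I'll let it settle, then hand in.

```bash
python3 -m jog '0 0 0 0 0 0 -1;0 0 0 0 0 0 -1; 0 0 0 0 0 0 -1; 0 0 0 0 0 0 -1'; python3 - <<'E'
from h import *
s=ctrl.read_state();print(s['eef_pos'],abs(s['qd']).max(),s['width'],s['force'])
print(ctrl.finish_job())
E
```

```text
clock: 18.8
eef_pos: [537.1, -101.1, 203.3]
tool_rot: [3.142, -0.0, 2.834]
force: [-0.1, -0.0, -0.9]
width: 45.1
[ 537.05242748 -101.09625849  203.29774931] 0.002455577384099499 45.12768273934996 [-0.13427146 -0.02357359 -0.89307105]
the job is handed in; nothing more can be done
None
```

The job is done and handed in at 18.8 s. I slid the clamp jaw by its grip until it stopped hard: the position held while the push rose to about 22 N. I then released it, gripped the bottle's 46 mm cap and pressed it about 4.5 mm (12–14 N). Still pressed, I turned it 60.5° counter-clockwise and lifted it straight off.

**Last checks:**
- **Cap position:** it is level in the gripper (opening 45 mm), with its rim at about 206 mm. The open mouth is at 156 mm, so the gap is about 50 mm, centred to about 1 mm.
- **Arm:** it was at rest with under 1 N on the wrist at hand-in.
- **Scene:** the bottle stood clamped, and everything I could see near the clamp looked undisturbed. I did not re-check the mallet or tray after the work.

No check failed. The top and wrist cameras put the same points about 1–2 mm apart, within their stated calibration.

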